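# Clip the sensor plate and counter-hold the hidden bolt

## Task

Take the orange spring clamp off its wooden parking board and clip it onto the yellow-taped stretch of the bracket's front top edge, jaws straddling the edge, so that the blue sensor plate cannot slip. Then reach down into the narrow gap behind that front plate, grip the hidden hex bolt head and keep it from turning while the slow nut runner backs the nut off by a quarter turn; finish while still holding the head. Leave the bottle, the tub and the beaker where they stand.

Things in the scene. Friction and masses are not known exactly. Their poses are not given: they have to be found in the camera images.
- clamp: Orange peg-like sprung clamp, jaws down on the parking board. Origin: pivot pin, 14 mm above that edge; z up, squeeze along x. Finger rollers (radius 4, 22 long in y) 30 mm above the pivot, 46 mm over outsides, 37 squeezed to the stop (9-12 N; jaw tips then gape 18 mm). About 70 g. Pose is of the -x half: it leans up to 0.3 rad when squeezed.
- clamp_jaw (a point): Point on the clamp 27 mm below the pivot: midway between the jaw pads when clipped on an 8 mm edge. Pads 20 mm wide (y), reaching from 18 to 36 mm below the pivot; the jaws are free inside up to 4 mm below the pivot.
- park_edge (a point): Middle of the top edge of the upright wooden parking board: 8 mm thick (x), 110 mm long (y), its edge 120 mm above the bench. Fixed.
- bracket: Fixed U bracket; origin on the bench under the front plate's middle, x to the back, y along the plates. Front plate (aluminium + blue sensor plate) 8 mm thick, 250 long, top 152 mm up. Like rear plate at x 50 to 55 mm: gap 46 mm wide, open at top and ends, floor 12 mm up. Green nut runner (48 mm diameter) on the -x side at y -65 mm, top 144 mm up, reaching to x -130 mm.
- bracket_mark (a point): Middle of the yellow-taped stretch of the front plate's top edge, where the clamp goes: 60 mm long (along y), edge 8 mm thick; at x 0, y +75 mm, z 152 mm from the bracket's origin, axes as the bracket's.
- bolt_head: Steel hex head in the gap, origin its centre, x along the bolt (as the bracket's x): 24 mm across flats, 28 across corners, 14 thick. 120 mm above the bench (32 below the plates' tops), 27 mm behind the front plate's middle, 140 mm from the mark towards -y. It turns slowly with the nut until held; pinched along the bracket's y with 25 N or more it holds at any angle (drag 0.2 N m).
- runner (a joint): Angle (rad) of the nut runner's chuck and nut, growing steadily by itself at about 0.22 to 0.25 rad/s from the start of the episode on.
- bolt (a joint): Angle (rad) by which the nut has been backed off relative to the bolt: 0 at the start, stays as long as the bolt turns along, grows at the runner's speed while the bolt head is held still. A quarter turn (1.57) takes about 7 s.
- bottle: Bystander: loose amber bottle with an orange cap, 60 mm across, 150 mm high, origin at its underside.
- tub: Bystander: loose white tub, 90 mm across, 120 mm high, origin at its underside.
- beaker: Bystander: loose glass beaker, 70 mm across, 90 mm high, origin at its underside.
Mind the look-alikes: they are no part of the job. Of the things shaped like the clamp, the orange one is meant.

How it is judged:
By the outcome, as a careful person would: the job done as asked, in the order asked, and still so for the second after the job is handed in, while the arm keeps its last pose, push and grip.
It also fails if it takes over 58 s, if anything falls off the work surface, if the arm or the gripper's body presses on something with over 40 N, if the wrist force passes 120 N, or if a joint passes its speed limit or range.

## Robot

A 7-joint arm with a two-finger parallel gripper is mounted at the origin on the work surface. World frame = base frame: x ahead of the robot, y to its left, z up, the work surface at z = 0. Lengths are in m, angles in rad, forces in N, time in s.
With the tool pointing down it reaches from about 0.4 to 0.85 m from the base axis. Payload 4.5 kg.
Tool frame: the origin (TCP) lies at the centre of the arm's flange, where the gripper is bolted on; the fingertips stand nose_length ahead of it and the grasp point (between the pads) lies 147 mm ahead of it (nose_length is the distance from the TCP to the fingertips, in m); z points along the fingers, y is the line along which they close (so a half turn about z gives the same grasp; the last joint's range is limited). The gripper opens to 88 mm and grips with 3 to 60 N. Pads are 18 mm wide; open, the fingers measure 123 mm over their backs; the gripper's body (75 mm by 187 mm) begins 45 mm behind the grasp point.
Start: joints at [1.296, 0.689, -0.195, 1.565, 0.157, 0.902, -0.215], TCP at [0.19, -0.595, 0.405] pointing down, gripper open.
Joint ranges: [-3.01, 3.01], [-0.46, 2.08], [-1.47, 1.51], [0.13, 2.56], [-1, 4.14], [0.04, 2.09], [-2.66, 2.66]. Speed limits (rad/s): [2.57, 2.57, 3.14, 3.14, 3.14, 3.14, 3.14].

## Interface

Orientations are given as a unit quaternion [x, y, z, w].
In Python, from plant import * gives the robot as it stands.
- The arm moves only by the tool play_rows, never from a script. Its argument "rows" is a list that holds one entry, the list of rows, each a list of 6 numbers: the shift along the tool's x, y, z normalised to -1 to 1, where 1 is 0.5 m, then the turn, a rotation vector about the tool's x, y, z normalised to -1 to 1, where 1 is 0.5 rad. A call has 1 to 20 rows; each row is the pose to reach, as a shift and turn from the pose commanded when the call began, along the tool's axes at that moment; what a row does not reach only later rows make up. A row lasts 1/12 s, in which the tool goes at most 41.7 mm and 7.16 degrees, less where a joint would pass 70% of its speed; a pose out of reach is approached as far as the arm can. A call with a number of a shift or a turn outside -1 to 1 is refused whole. A call with a gripper value outside its range is refused whole. "claw" is the closure, from 0 (fully open) to 1 (shut), set as the call begins (left out, the last holds). The fingers move at their own pace and stop on an object; "squeeze" is the grip in N (left out, the last holds). Time passes only in rows, so rows that repeat a pose let the fingers close. It gives the time, the measured TCP pose, the force, the opening and the grip force at its end, in the units of the state.
- get_state(): the state, without advancing time (a new reading comes with each control period).
- snapshot(name): name is "scene" or "top"; returns a dict with "pixels" (384x512x3 uint8, blue, green, red), "camera_matrix" (3x3 intrinsics, pixels), "world_to_cam" (4x4, takes a point from world to camera coordinates). Camera axes: x right, y down, z forward; pixel columns grow to the right and rows downward; lengths in m; the calibration is good to about 2 mm. A picture is of the moment at which its call begins. There is no depth.
- finish_job(): hands the job in; it is judged then, once.
The state is a dict: "clock": time; "q": joint angles; "qd": joint speeds; "joint_torque": joint torques, N m; "tool_pos": TCP position; "eef_rot": TCP orientation; "contact_force": force on the tool from outside, world axes, zero at the start; "moment": the same for the moment, N m; "opening": opening from 0.0 (shut) to 1.0 (fully open); "finger_force": force on a finger pad.
Only numpy, scipy, OpenCV 4.12 (cv2) and the standard library are available. Lean on these libraries where they do the work, as an engineer would, in place of code of your own. Each camera call takes 0.05 s, during which the arm holds its last target. There are 200 camera calls.

## Working session

There is one attempt and no reset: what is moved stays moved. The work goes in short steps, Python scripts to look and compute and a tool call to move; the robot and the scene stay as the last step left them, time stands still between calls to the robot, and variables do not carry over. Pictures are saved under pics/ and viewed, at most 10 in all, crops included, and the job is handed in when it is done.

Besides the shell and the picture viewer there is one more tool, called by a JSON object that holds its "api" and its "payload", one argument or row to a line. play_rows: Moves the arm, as the interface text tells. Its arguments: {"type":"object","properties":{"rows":{"type":"array"},"claw":{"type":"number"},"squeeze":{"type":"number"}},"required":["rows"]}

```bash
ls; mkdir -p pics
python3 - <<'E'
from plant import *
import cv2,numpy as np
s=get_state(); print({k:np.round(v,3).tolist() for k,v in s.items()})
try: print(nose_length)
except Exception as e: print(e)
for n in("scene","top"):
    d=snapshot(n); cv2.imwrite(f"pics/{n}0.png",d["pixels"]); np.savez(f"pics/{n}0.npz",**d)
    print(n,np.round(d["camera_matrix"],1).tolist(),np.round(d["world_to_cam"],3).tolist())
E
```

```text
pics
{'clock': 0.0, 'q': [1.296, 0.69, -0.195, 1.566, 0.157, 0.903, -0.215], 'qd': [0.001, -0.001, 0.0, -0.002, 0.0, -0.001, -0.001], 'joint_torque': [-0.0, -52.757, -1.267, -15.343, -0.053, 0.006, 0.0], 'tool_pos': [0.19, -0.595, 0.404], 'eef_rot': [0.988, 0.154, -0.0, -0.001], 'contact_force': [0.048, 0.561, -0.338], 'moment': [-0.009, 0.015, -0.049], 'finger_force': 0.0, 'opening': 0.997}
0.166
scene [[447.6, 0.0, 253.3], [0.0, 447.6, 190.2], [0.0, 0.0, 1.0]] [[0.832, 0.554, -0.023, -0.468], [0.325, -0.521, -0.789, -0.084], [-0.449, 0.649, -0.614, 1.518], [0.0, 0.0, 0.0, 1.0]]
top [[472.5, 0.0, 259.9], [0.0, 472.5, 192.3], [0.0, 0.0, 1.0]] [[0.002, -1.0, -0.005, -0.0], [-0.978, -0.001, -0.21, 0.572], [0.21, 0.005, -0.978, 1.242], [0.0, 0.0, 0.0, 1.0]]
```

View pics/scene0.png

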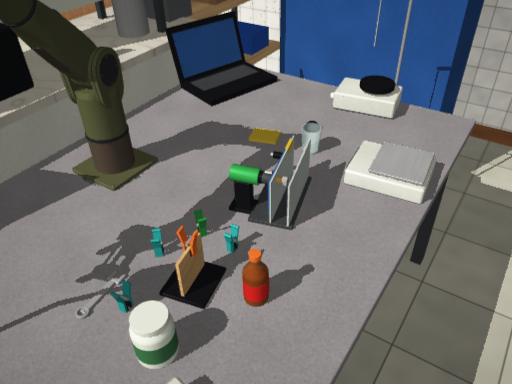

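View pics/top0.png

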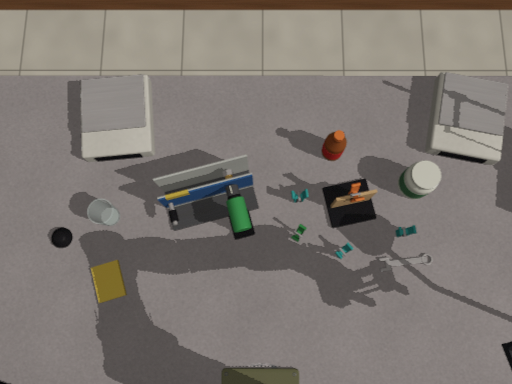

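```bash
cat > h.py <<'E'
import numpy as np,cv2
def load(n): return dict(np.load(f"pics/{n}.npz"))
def ray(d,uv):
    W=d["world_to_cam"]; R,t=W[:3,:3],W[:3,3]
    v=R.T@np.linalg.inv(d["camera_matrix"])@np.array([uv[0],uv[1],1.]); return -R.T@t, v/np.linalg.norm(v)
def onz(d,uv,z):
    o,v=ray(d,uv); return o+v*(z-o[2])/v[2]
def tri(d1,p1,d2,p2):
    A=[];b=[]
    for d,p in((d1,p1),(d2,p2)):
        o,v=ray(d,p); P=np.eye(3)-np.outer(v,v); A.append(P); b.append(P@o)
    x=np.linalg.lstsq(np.vstack(A),np.hstack(b),rcond=None)[0]
    r=np.linalg.norm(np.vstack(A)@x-np.hstack(b)); return x,r
def proj(d,X):
    W=d["world_to_cam"]; c=d["camera_matrix"]@(W[:3,:3]@np.array(X)+W[:3,3]); return c[:2]/c[2]
def mask(d,lo,hi,box):
    h=cv2.cvtColor(d["pixels"],cv2.COLOR_BGR2HSV); m=cv2.inRange(h,lo,hi); k=np.zeros_like(m)
    x0,y0,x1,y1=box; k[y0:y1,x0:x1]=m[y0:y1,x0:x1]; return k
E
python3 - <<'E'
from h import *
t=load("top0");s=load("scene0")
c=np.zeros((600,800,3),np.uint8)
def put(im,x0,y0,w,h,f,X,Y):
    r=cv2.resize(im[y0:y0+h,x0:x0+w],None,fx=f,fy=f,interpolation=cv2.INTER_CUBIC); c[Y:Y+r.shape[0],X:X+r.shape[1]]=r
put(t["pixels"],150,150,110,75,4,0,0)
put(t["pixels"],320,170,70,60,5,445,0)
put(s["pixels"],225,130,95,95,3,0,302)
put(s["pixels"],155,215,80,70,4,300,310)
cv2.imwrite("pics/m0.png",c)
lo,hi=(22,150,120),(35,255,255)
for d,b in((t,(150,150,260,225)),(s,(225,130,320,225))):
    m=mask(d,lo,hi,b); ys,xs=np.nonzero(m); print("yel",len(xs),xs.mean(),ys.mean(),cv2.minAreaRect(np.c_[xs,ys].astype(np.float32)))
for d,b in((t,(320,170,390,230)),(s,(155,215,235,285))):
    m=mask(d,(3,190,150),(11,255,255),b); n,l,st,ce=cv2.connectedComponentsWithStats(m)
    for i in range(1,n):
        if st[i,4]>4: print("or",st[i],ce[i])
E
```

```text
yel 111 176.42342342342343 194.17117117117118 ((176.41177368164062, 194.14706420898438), (4.850712299346924, 22.070741653442383), 75.96376037597656)
yel 367 266.708446866485 136.6675749318801 ((270.82940673828125, 136.9766387939453), (42.66280746459961, 15.136712074279785), 12.200468063354492)
or [352 186   7   6  23] [354.60869565 188.13043478]
or [177 226   9  24  58] [180.81034483 236.51724138]
or [189 230   9  25  61] [192.59016393 241.24590164]
```

View pics/m0.png

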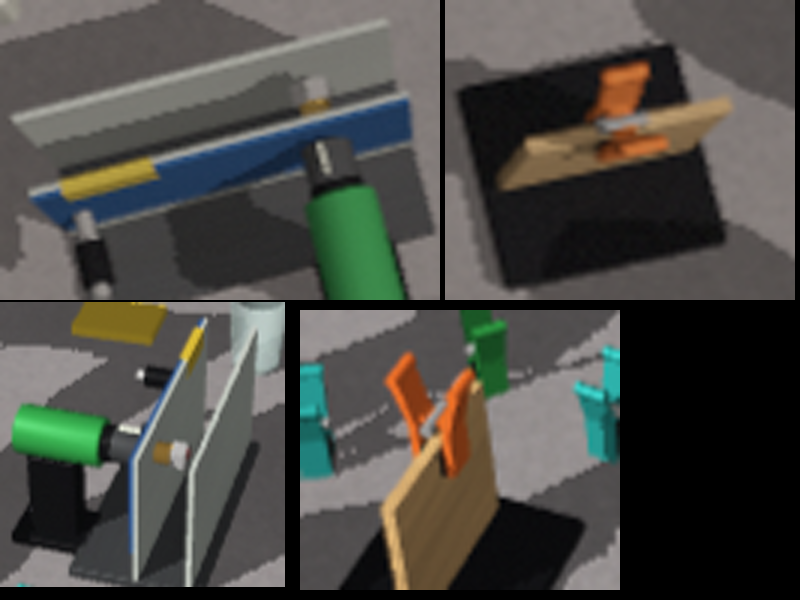

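Run:
```python
from h import *
t=load("top0");s=load("scene0")
T=lambda x,y:(x/4+150-.4,y/4+150-.4); T2=lambda x,y:((x-445)/5+320-.4,y/5+170-.4)
S=lambda x,y:(x/3+225-.3,(y-302)/3+130-.3); S2=lambda x,y:((x-300)/4+155-.4,(y-310)/4+215-.4)
def sh(n,a,b):
    x,r=tri(t,a,s,b); print(n,np.round(x,4),round(r,4)); return x
a=sh("plate near(-y)",T(410,97),S(133,458)); b=sh("plate far",T(31,191),S(205,321))
print("len",np.linalg.norm(a-b),"ang of y axis",np.degrees(np.arctan2(b[1]-a[1],b[0]-a[0])))
c=sh("rear near",T(388,23),S(190,466)); d=sh("rear far",T(13,119),S(257,333))
print(np.linalg.norm(c-d))
print("onz .152:",[np.round(onz(t,T(*p),.152),4) for p in((410,97),(31,191),(388,23),(13,119),(62,183),(155,163))])
sh("bolt",T(315,92),S(180,456))
a=sh("board near",T2(731,103),S2(386,508)); b=sh("board far",T2(530,143),S2(479,384))
print("len",np.linalg.norm(a-b),np.degrees(np.arctan2(b[1]-a[1],b[0]-a[0])))
print([np.round(onz(t,T2(*p),.12),4) for p in((731,103),(530,143))])
sh("pin",T2(623,122),S2(433,417))
sh("tip front",T2(635,147),S2(403,360)); sh("tip back",T2(630,68),S2(468,375))
```

```text
plate near(-y) [0.6008 0.0209 0.1545] 0.0011
plate far [0.538  0.2619 0.1499] 0.0021
len 0.24910419885119756 ang of y axis 104.61138197478195
rear near [0.6498 0.0353 0.1562] 0.0009
rear far [0.5878 0.278  0.1429] 0.0008
0.2509226238173352
onz .152: [array([0.6008, 0.0204, 0.152 ]), array([0.5387, 0.2624, 0.152 ]), array([0.6505, 0.035 , 0.152 ]), array([0.5861, 0.2762, 0.152 ]), array([0.544 , 0.2428, 0.152 ]), array([0.5571, 0.1837, 0.152 ])]
bolt [0.6122 0.0842 0.1212] 0.0003
board near [ 0.5645 -0.3068  0.1209] 0.0003
board far [ 0.5436 -0.2006  0.1193] 0.0003
len 0.1083053511167211 101.13527625299395
[array([ 0.5648, -0.3069,  0.12  ]), array([ 0.5433, -0.2006,  0.12  ])]
pin [ 0.5509 -0.2474  0.1347] 0.0011
tip front [ 0.5315 -0.2458  0.1681] 0.0002
tip back [ 0.573  -0.2418  0.1734] 0.0037
```

```bash
cat >> h.py <<'E'
from scipy.spatial.transform import Rotation as Ro
def rot(a):  # tool down, tool x at azimuth a deg
    return Ro.from_euler("z",a,degrees=True)*Ro.from_euler("x",180,degrees=True)
def go(s,p,a):
    R=Ro.from_quat(s["eef_rot"]); 
    return np.round(R.inv().apply(np.array(p)-s["tool_pos"])/.5,4), np.round((R.inv()*rot(a)).as_rotvec()/.5,4)
def st(s): return np.round(s["clock"],2),np.round(s["tool_pos"],4),np.degrees(np.arctan2(*Ro.from_quat(s["eef_rot"]).as_matrix()[[1,0],0])).round(2),np.round(s["q"],2),np.round(s["contact_force"],1),s["finger_force"],s["opening"]
E
python3 -c "
from plant import *;from h import *
s=get_state();print(st(s));print(go(s,[.552,-.246,.395],101.3))"
```

```text
(np.float64(0.1), array([ 0.1898, -0.5952,  0.404 ]), np.float64(17.7), array([ 1.3 ,  0.69, -0.19,  1.57,  0.16,  0.9 , -0.22]), array([-0.9, -0.6, -0.8]), 0.0, 1.0026423561695939)
(array([ 0.9023, -0.4451,  0.0186]), array([-2.8000e-03, -2.2000e-03, -2.9183e+00]))
```

{"api": "play_rows", "payload": {
  "rows": [
    [[0.9,-0.445,0,0,0,-0.97],[0.9,-0.445,0,0,0,-0.97],[0.9,-0.445,0,0,0,-0.97],[0.9,-0.445,0,0,0,-0.97],[0.9,-0.445,0,0,0,-0.97],[0.9,-0.445,0,0,0,-0.97],[0.9,-0.445,0,0,0,-0.97],[0.9,-0.445,0,0,0,-0.97],[0.9,-0.445,0,0,0,-0.97],[0.9,-0.445,0,0,0,-0.97],[0.9,-0.445,0,0,0,-0.97],[0.9,-0.445,0,0,0,-0.97],[0.9,-0.445,0,0,0,-0.97],[0.9,-0.445,0,0,0,-0.97]]
  ],
  "claw": 0
}}

```text
clock: 1.27
tool_pos: [0.553, -0.2432, 0.4043]
eef_rot: [0.921, 0.39, 0.001, -0.001]
contact_force: [-0.1, -1.0, -0.1]
opening: 1.002
finger_force: 0.0
```

{"api": "play_rows", "payload": {
  "rows": [
    [[0,0,0,0,0,-0.97],[0,0,0,0,0,-0.97],[0,0,0,0,0,-0.97],[0,0,0,0,0,-0.97],[0,0,0,0,0,-0.97]]
  ]
}}

```text
clock: 1.68
tool_pos: [0.5495, -0.2488, 0.4042]
eef_rot: [0.803, 0.597, -0.001, -0.0]
contact_force: [0.1, 0.2, -0.1]
opening: 0.998
finger_force: 0.0
```

{"api": "play_rows", "payload": {
  "rows": [
    [[0,0,0,0,0,-0.97],[0,0,0,0,0,-0.97],[0,0,0,0,0,-0.97],[0,0,0,0,0,-0.97],[0,0,0,0,0,-0.97],[0,0,0,0,0,-0.97],[0,0,0,0,0,-0.97]]
  ]
}}

```text
clock: 2.27
tool_pos: [0.5506, -0.2474, 0.4046]
eef_rot: [0.638, 0.77, -0.0, -0.0]
contact_force: [-0.6, -0.7, 0.3]
opening: 1.0
finger_force: 0.0
```

```bash
python3 -c "
from plant import *;from h import *
s=get_state();print(st(s));print(go(s,[.552,-.246,.311],101.3))
c=[]
for n in ('top','scene'):
    d=snapshot(n); np.savez(f'pics/{n}1.npz',**d)
    u,v=proj(d,[.552,-.246,.164]).astype(int); x,y=max(0,u-50),max(0,v-60); c.append(cv2.resize(d['pixels'][y:y+120,x:x+100],(400,480),interpolation=cv2.INTER_CUBIC)); print(x,y)
cv2.imwrite('pics/m1.png',np.hstack(c))"
```

```text
(np.float64(2.27), array([ 0.5506, -0.2474,  0.4046]), np.float64(100.76), array([ 0.66,  0.7 , -0.56,  1.62,  0.44,  0.94,  0.13]), array([-0.6, -0.7,  0.3]), 0.0, 0.9997897870509791)
(array([0.0023, 0.0034, 0.1871]), array([-0.0014,  0.0006, -0.0187]))
307 131
137 171
```

View pics/m1.png

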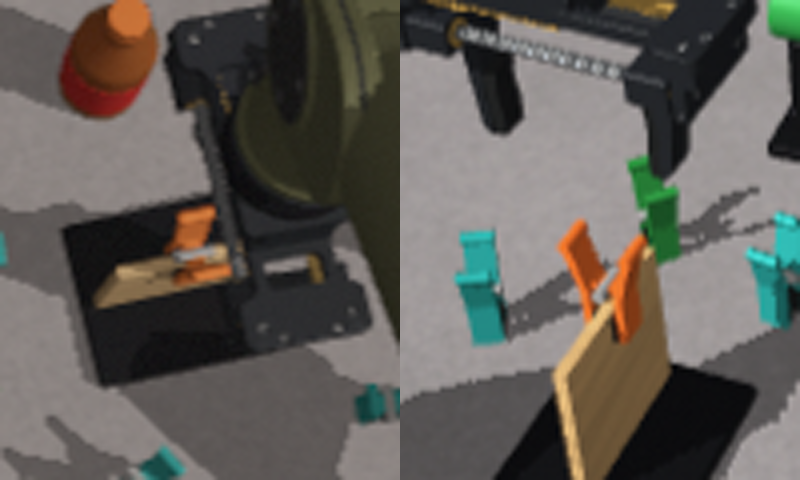

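The picture shows the gripper over the orange clamp, fingers straddling it along the clamp's x (clamp at ~(190,250) in the left crop). The bottle is clear of the body. I'm descending to close on it.

{"api": "play_rows", "payload": {
  "rows": [
    [[0.002,0.003,0.05,0,0,-0.019],[0.002,0.003,0.1,0,0,-0.019],[0.002,0.003,0.15,0,0,-0.019],[0.002,0.003,0.175,0,0,-0.019],[0.002,0.003,0.187,0,0,-0.019],[0.002,0.003,0.187,0,0,-0.019],[0.002,0.003,0.187,0,0,-0.019]]
  ]
}}

```text
clock: 2.95
tool_pos: [0.5528, -0.2454, 0.312]
eef_rot: [0.632, 0.775, 0.0, 0.001]
contact_force: [0.3, 0.2, -0.0]
opening: 1.002
finger_force: 0.0
```

{"api": "play_rows", "payload": {
  "rows": [
    [[0,0,0,0,0,0],[0,0,0,0,0,0],[0,0,0,0,0,0],[0,0,0,0,0,0],[0,0,0,0,0,0],[0,0,0,0,0,0],[0,0,0,0,0,0],[0,0,0,0,0,0],[0,0,0,0,0,0],[0,0,0,0,0,0],[0,0,0,0,0,0],[0,0,0,0,0,0]]
  ],
  "claw": 1,
  "squeeze": 22
}}

```text
clock: 3.95
tool_pos: [0.5524, -0.2454, 0.3112]
eef_rot: [0.632, 0.775, 0.0, 0.0]
contact_force: [-0.2, 0.5, -0.3]
opening: 0.398
finger_force: 21.5
```

```bash
python3 -c "
from plant import *;from h import *
s=get_state();print(st(s), s['opening']*88)"
```

```text
(np.float64(3.95), array([ 0.5524, -0.2454,  0.3112]), np.float64(101.61), array([ 0.62,  0.82, -0.5 ,  1.7 ,  0.53,  0.76,  0.06]), array([-0.2,  0.5, -0.3]), 21.538815088570118, 0.3976785057732771) 34.99570850804839
```

{"api": "play_rows", "payload": {
  "rows": [
    [[0,0,-0.02,0,0,0],[0,0,-0.06,0,0,0],[0,0,-0.1,0,0,0],[0,0,-0.15,0,0,0],[0,0,-0.2,0,0,0],[0,0,-0.23,0,0,0],[0,0,-0.24,0,0,0],[0,0,-0.24,0,0,0]]
  ]
}}

```text
clock: 4.62
tool_pos: [0.5526, -0.2453, 0.433]
eef_rot: [0.632, 0.775, 0.001, 0.002]
contact_force: [0.9, -0.4, 0.1]
opening: 0.394
finger_force: 21.5
```

```bash
python3 -c "
from plant import *;from h import *
s=get_state();print(st(s), s['opening']*88);print(go(s,[.551,.214,.431],104.5))
c=[]
for n in ('top','scene'):
    d=snapshot(n); np.savez(f'pics/{n}2.npz',**d)
    u,v=proj(d,[.552,-.246,.264]).astype(int); x,y=max(0,u-50),max(0,v-60); c.append(cv2.resize(d['pixels'][y:y+120,x:x+100],(400,480),interpolation=cv2.INTER_CUBIC)); print(x,y)
cv2.imwrite('pics/m2.png',np.hstack(c))"
```

```text
(np.float64(4.62), array([ 0.5526, -0.2453,  0.433 ]), np.float64(101.6), array([ 0.66,  0.68, -0.58,  1.59,  0.42,  1.  ,  0.16]), array([ 0.9, -0.4,  0.1]), 21.538068428635597, 0.3939917052880655) 34.67127006534976
(array([0.9006, 0.1815, 0.003 ]), array([ 0.0056,  0.0036, -0.1013]))
315 122
132 137
```

View pics/m2.png

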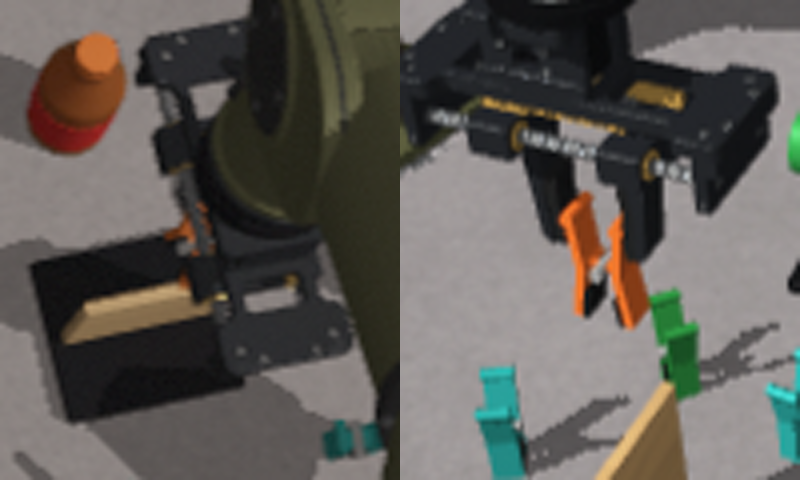

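The picture shows the clamp held between the fingers with its jaws open (pin at about (600,262) in the crop), clear of the board. I'll check how the pivot is offset from the tool before carrying it.

```bash
python3 -c "
from h import *
d=load('scene2'); 
for y in (-.236,-.2455,-.255):
  print(y,[np.round(proj(d,[.5525,y,.286+dz]),1) for dz in (-.03,-.066)])
p=np.array([(600-400)/4+132-.4,262/4+137-.4]);o,v=ray(d,p);k=(.5525-o[0])/v[0];print(p,o+v*k)
k=(-.2455-o[1])/v[1];print(o+v*k)
a=np.array([(590-400)/4+132-.4,300/4+137-.4]);print(a,[(round((x-400)/4+132-.4,1),round(y/4+137-.4,1)) for x,y in((582,316),(632,326),(575,205),(616,228))])
print(np.round(proj(d,[.5525-.009,-.2525,.22]),1),np.round(proj(d,[.5525+.009,-.2525,.22]),1))
"
```

```text
-0.236 [array([185.8, 197.8]), array([187.7, 210.5])]
-0.2455 [array([182.9, 200.1]), array([184.9, 212.9])]
-0.255 [array([180. , 202.5]), array([182. , 215.4])]
[181.6 202.1] [ 0.5525     -0.25017099  0.25383596]
[ 0.54759104 -0.2455      0.24843645]
[179.1 211.6] [(177.1, 215.6), (189.6, 218.1), (175.3, 187.8), (185.6, 193.6)]
[179.6 213.3] [186.  216.2]
```

{"api": "play_rows", "payload": {
  "rows": [
    [[0.06,0.012,0,0,0,-0.01],[0.12,0.024,0,0,0,-0.02],[0.18,0.036,0,0,0,-0.03],[0.24,0.048,0,0,0,-0.04],[0.3,0.06,0,0,0,-0.05],[0.36,0.072,0,0,0,-0.06],[0.42,0.084,0,0,0,-0.06],[0.48,0.096,0,0,0,-0.07],[0.54,0.108,0,0,0,-0.08],[0.6,0.12,0,0,0,-0.09],[0.66,0.132,0,0,0,-0.1],[0.72,0.144,0,0,0,-0.1],[0.78,0.156,0,0,0,-0.1],[0.83,0.166,0,0,0,-0.1],[0.87,0.175,0,0,0,-0.1],[0.9,0.181,0,0,0,-0.1],[0.9,0.181,0,0,0,-0.1],[0.9,0.181,0,0,0,-0.1]]
  ]
}}

```text
clock: 6.22
tool_pos: [0.55, 0.2138, 0.4299]
eef_rot: [0.612, 0.791, -0.001, -0.0]
contact_force: [0.1, 0.0, -2.2]
opening: 0.398
finger_force: 21.4
```

```bash
python3 -c "
from plant import *;from h import *
s=get_state();print(st(s), s['opening']*88);print(go(s,[.551,.214,.343],104.5))
c=[]
for n in ('top','scene'):
    d=snapshot(n); np.savez(f'pics/{n}3.npz',**d)
    u,v=proj(d,[.551,.214,.22]).astype(int); x,y=max(0,u-50),max(0,v-60); c.append(cv2.resize(d['pixels'][y:y+120,x:x+100],(400,480),interpolation=cv2.INTER_CUBIC)); print(x,y)
cv2.imwrite('pics/m3.png',np.hstack(c))"
```

```text
(np.float64(6.22), array([0.55  , 0.2138, 0.4299]), np.float64(104.57), array([-0.13,  0.66, -0.56,  1.63,  0.4 ,  0.97, -0.57]), array([ 0.1,  0. , -2.2]), 21.356756910681725, 0.39798228934161234) 35.022441462061884
(array([1.000e-04, 2.500e-03, 1.738e-01]), array([-0.0052,  0.0016,  0.0026]))
121 126
239 63
```

View pics/m3.png

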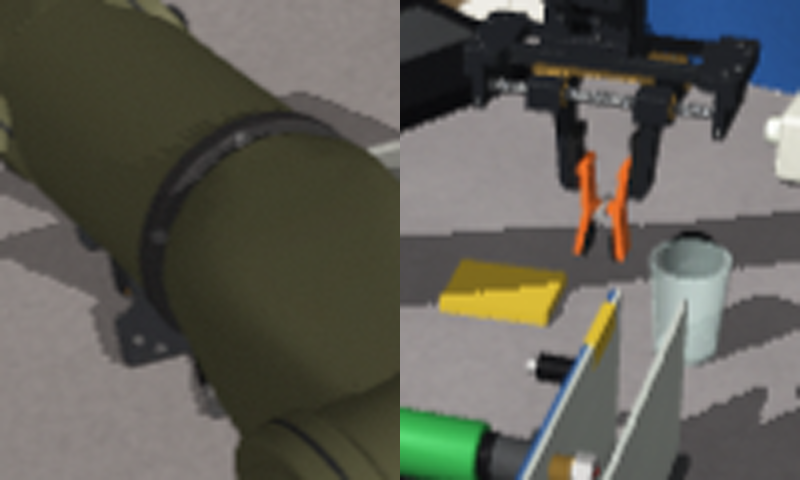

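```bash
python3 -c "
from h import *
d=load('scene3'); P=lambda x,y:np.array([(x-400)/4+239-.4,y/4+63-.4])
print('pin meas',P(604,207),'jaw mid',P(600,258)); 
for dx in(0,.004):print(proj(d,[.55+dx,.2138,.253]),proj(d,[.55+dx,.2138,.217]))
m=mask(d,(22,150,120),(35,255,255),(280,130,300,160)); ys,xs=np.nonzero(m);print(len(xs),xs.mean(),ys.mean(),xs.min(),xs.max(),ys.min(),ys.max())
n=np.array([.968,.25,0]);y=np.array([-.25,.968,0]);o=np.array([.551,.214,.152])
for a in(-.004,.004):
  for b in(-.03,0,.03): print(a,b,np.round((proj(d,o+a*n+b*y)-P(400,0)+[0,0])*4+[400,0],0))
"
```

```text
pin meas [289.6  114.35] jaw mid [288.6 127.1]
[289.90510777 112.8667069 ] [289.56509375 124.16203904]
[291.14666267 113.2205996 ] [290.78464419 124.5257186 ]
34 288.8235294117647 143.44117647058823 286 292 139 148
-0.004 -0.03 [586. 344.]
-0.004 0 [598. 323.]
-0.004 0.03 [608. 303.]
0.004 -0.03 [597. 346.]
0.004 0 [608. 325.]
0.004 0.03 [619. 305.]
```

The scene crop shows the clamp, jaws open, straight above the taped stretch (tape about (590–618, 290–360)). The pin is within about 1 px of where I predicted it. Lowering it.

{"api": "play_rows", "payload": {
  "rows": [
    [[0,0.002,0.03,0,0,0],[0,0.002,0.06,0,0,0],[0,0.002,0.085,0,0,0],[0,0.002,0.105,0,0,0],[0,0.002,0.12,0,0,0],[0,0.002,0.135,0,0,0],[0,0.002,0.145,0,0,0],[0,0.002,0.155,0,0,0],[0,0.002,0.165,0,0,0],[0,0.002,0.17,0,0,0],[0,0.002,0.17,0,0,0],[0,0.002,0.17,0,0,0]]
  ]
}}

```text
clock: 7.32
tool_pos: [0.5513, 0.2138, 0.3461]
eef_rot: [0.612, 0.791, -0.0, -0.0]
contact_force: [-1.3, -1.1, -1.2]
opening: 0.394
finger_force: 21.6
```

```bash
python3 -c "
from plant import *;from h import *
s=get_state();print(st(s), s['opening']*88,s['moment']);
d=snapshot('scene'); np.savez(f'pics/scene4.npz',**d)
u,v=proj(d,[.551,.214,.17]).astype(int); x,y=u-50,v-50; cv2.imwrite('pics/m4.png',cv2.resize(d['pixels'][y:y+100,x:x+100],(500,500),interpolation=cv2.INTER_CUBIC)); print(x,y)
"
```

```text
(np.float64(7.32), array([0.5513, 0.2138, 0.3461]), np.float64(104.47), array([-0.16,  0.76, -0.5 ,  1.72,  0.48,  0.79, -0.64]), array([-1.3, -1.1, -1.2]), 21.625303588807583, 0.39415195750702553) 34.685372260618244 [-0.09597896  0.18912743 -0.00298506]
239 88
```

View pics/m4.png

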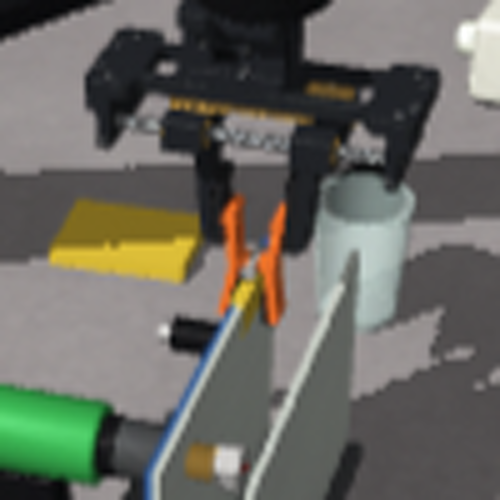

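The picture shows the jaws straddling the taped edge, orange arms either side of the plate at about (230,300) and (275,310). Releasing.

{"api": "play_rows", "payload": {
  "rows": [
    [[0,0,0,0,0,0],[0,0,0,0,0,0],[0,0,0,0,0,0],[0,0,0,0,0,0],[0,0,0,0,0,0],[0,0,0,0,0,0],[0,0,0,0,0,0],[0,0,0,0,0,0]]
  ],
  "claw": 0
}}

```text
clock: 8.03
tool_pos: [0.5517, 0.2139, 0.3465]
eef_rot: [0.612, 0.79, 0.0, 0.0]
contact_force: [0.6, -0.1, -0.7]
opening: 0.979
finger_force: 0.0
```

{"api": "play_rows", "payload": {
  "rows": [
    [[0,0,-0.03,0,0,0],[0,0,-0.08,0,0,0],[0,0,-0.13,0,0,0],[0,0,-0.18,0,0,0],[0,0,-0.22,0,0,0],[0,0,-0.22,0,0,0],[0,0,-0.22,0,0,0]]
  ]
}}

```text
clock: 8.62
tool_pos: [0.5516, 0.214, 0.4572]
eef_rot: [0.612, 0.79, 0.001, 0.001]
contact_force: [-0.3, 0.4, -0.8]
opening: 1.001
finger_force: 0.0
```

```bash
python3 -c "
from plant import *;from h import *
s=get_state();print(st(s), s['opening']*88);print(go(s,[.612,.085,.455],14.5))
d=snapshot('scene'); np.savez(f'pics/scene5.npz',**d)
u,v=proj(d,[.571,.14,.16]).astype(int); x,y=u-50,v-50; cv2.imwrite('pics/m5.png',cv2.resize(d['pixels'][y:y+100,x:x+100],(600,600),interpolation=cv2.INTER_CUBIC)); print(x,y)
"
```

```text
(np.float64(8.62), array([0.5516, 0.214 , 0.4572]), np.float64(104.46), array([-0.12,  0.63, -0.57,  1.59,  0.38,  1.03, -0.55]), array([-0.3,  0.4, -0.8]), 0.0, 1.0012900504508553) 88.11352443967526
(array([-0.28  ,  0.0526,  0.0045]), array([ 0.0037, -0.0046,  3.1402]))
232 105
```

View pics/m5.png

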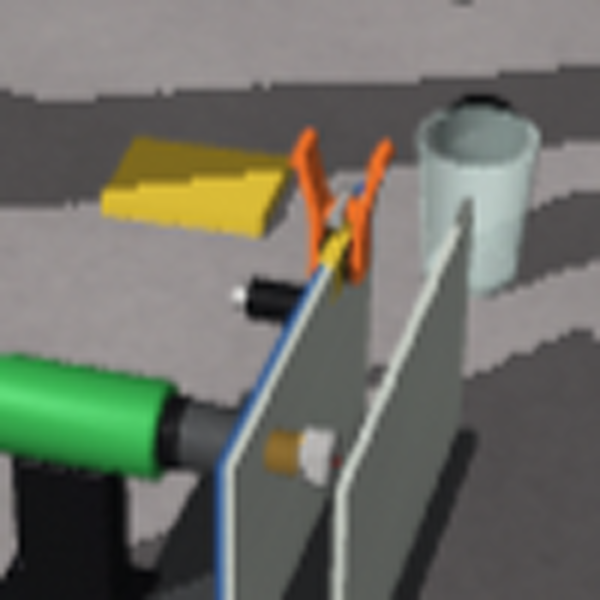

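The picture shows the clamp clipped on the tape with the arms sprung apart, and the head at about (318,457) in the crop. Turning by 90° over the bolt.

{"api": "play_rows", "payload": {
  "rows": [
    [[-0.07,0.013,0,0,0,0.25],[-0.14,0.026,0,0,0,0.5],[-0.21,0.04,0,0,0,0.75],[-0.28,0.053,0,0,0,0.95],[-0.28,0.053,0,0,0,0.95]]
  ]
}}

```text
clock: 9.08
tool_pos: [0.6147, 0.0756, 0.4538]
eef_rot: [0.786, 0.618, -0.003, 0.003]
contact_force: [0.1, -1.1, 0.0]
opening: 1.0
finger_force: 0.0
```

{"api": "play_rows", "payload": {
  "rows": [
    [[0,0,0,0,0,0.95],[0,0,0,0,0,0.95],[0,0,0,0,0,0.95],[0,0,0,0,0,0.95]]
  ]
}}

```text
clock: 9.42
tool_pos: [0.6117, 0.0848, 0.4544]
eef_rot: [0.907, 0.42, -0.002, -0.0]
contact_force: [0.3, 0.0, -0.6]
opening: 1.0
finger_force: 0.0
```

{"api": "play_rows", "payload": {
  "rows": [
    [[0,0,0,0,0,0.95],[0,0,0,0,0,0.95],[0,0,0,0,0,0.95],[0,0,0,0,0,0.95],[0,0,0,0,0,0.95],[0,0,0,0,0,0.95]]
  ]
}}

```text
clock: 9.92
tool_pos: [0.6117, 0.0851, 0.4549]
eef_rot: [0.98, 0.2, -0.001, 0.0]
contact_force: [0.8, 0.1, 0.4]
opening: 1.0
finger_force: 0.0
```

```bash
python3 -c "
from plant import *;from h import *
s=get_state();print(st(s));print(go(s,[.612,.085,.40],14.5))
d=load('scene5'); p=(284.6,180.8); print(proj(d,[.6124,.0853,.12]),onz(d,p,.12))
"
```

```text
(np.float64(9.92), array([0.6117, 0.0851, 0.4549]), np.float64(23.02), array([-0.12,  0.63, -0.18,  1.53,  0.12,  1.  , -1.49]), array([0.8, 0.1, 0.4]), 0.0, 0.9999103156254682)
(array([0.0007, 0.0004, 0.1099]), array([0.0005, 0.005 , 0.2974]))
[284.87228627 181.23001349] [0.61076911 0.08660304 0.12      ]
```

{"api": "play_rows", "payload": {
  "rows": [
    [[0,0,0.02,0,0,0.25],[0,0,0.06,0,0,0.297],[0,0,0.1,0,0,0.297],[0,0,0.11,0,0,0.297],[0,0,0.11,0,0,0.297],[0,0,0.11,0,0,0.297]]
  ]
}}

```text
clock: 10.42
tool_pos: [0.6122, 0.0849, 0.4013]
eef_rot: [0.992, 0.125, -0.0, -0.0]
contact_force: [-0.2, 0.4, 0.3]
opening: 1.001
finger_force: 0.0
```

```bash
python3 -c "
from plant import *;from h import *
s=get_state();print(st(s));print(go(s,[.612,.0855,.269],14.5))
"
```

```text
(np.float64(10.42), array([0.6122, 0.0849, 0.4013]), np.float64(14.39), array([-0.14,  0.68, -0.13,  1.59,  0.11,  0.87, -1.63]), array([-0.2,  0.4,  0.3]), 0.0, 1.0012962732463333)
(array([-1.000e-04, -1.200e-03,  2.646e-01]), array([-0.0003,  0.0003, -0.004 ]))
```

{"api": "play_rows", "payload": {
  "rows": [
    [[0,0,0.05,0,0,0],[0,0,0.1,0,0,0],[0,0,0.14,0,0,0],[0,0,0.17,0,0,0],[0,0,0.195,0,0,0],[0,0,0.22,0,0,0],[0,0,0.24,0,0,0],[0,0,0.255,0,0,0],[0,0,0.264,0,0,0],[0,0,0.264,0,0,0],[0,0,0.264,0,0,0]]
  ]
}}

```text
clock: 11.33
tool_pos: [0.6124, 0.0849, 0.2696]
eef_rot: [0.992, 0.125, 0.0, -0.0]
contact_force: [0.0, 0.3, 1.4]
opening: 0.997
finger_force: 0.0
```

{"api": "play_rows", "payload": {
  "rows": [
    [[0,0,0,0,0,0],[0,0,0,0,0,0],[0,0,0,0,0,0],[0,0,0,0,0,0],[0,0,0,0,0,0],[0,0,0,0,0,0],[0,0,0,0,0,0],[0,0,0,0,0,0],[0,0,0,0,0,0],[0,0,0,0,0,0],[0,0,0,0,0,0],[0,0,0,0,0,0],[0,0,0,0,0,0],[0,0,0,0,0,0]]
  ],
  "claw": 1,
  "squeeze": 40
}}

```text
clock: 12.5
tool_pos: [0.6117, 0.0867, 0.269]
eef_rot: [0.992, 0.125, -0.0, -0.001]
contact_force: [-1.2, 5.0, -0.9]
opening: 0.268
finger_force: 40.2
```

```bash
python3 -c "
from plant import *;from h import *
s=get_state();print(st(s),s['moment'],s['opening']*88)
d=snapshot('scene'); np.savez(f'pics/scene6.npz',**d)
u,v=proj(d,[.59,.13,.16]).astype(int); x,y=u-60,v-60; cv2.imwrite('pics/m6.png',cv2.resize(d['pixels'][y:y+120,x:x+120],(600,600),interpolation=cv2.INTER_CUBIC))
"
```

```text
(np.float64(12.5), array([0.6117, 0.0867, 0.269 ]), np.float64(14.42), array([-0.16,  0.86, -0.11,  1.7 ,  0.14,  0.6 , -1.66]), array([-1.2,  5. , -0.9]), 40.16076722429716, 0.26849661229196903) [0.88050627 0.1491126  0.04669239] 23.627701881693273
```

View pics/m6.png

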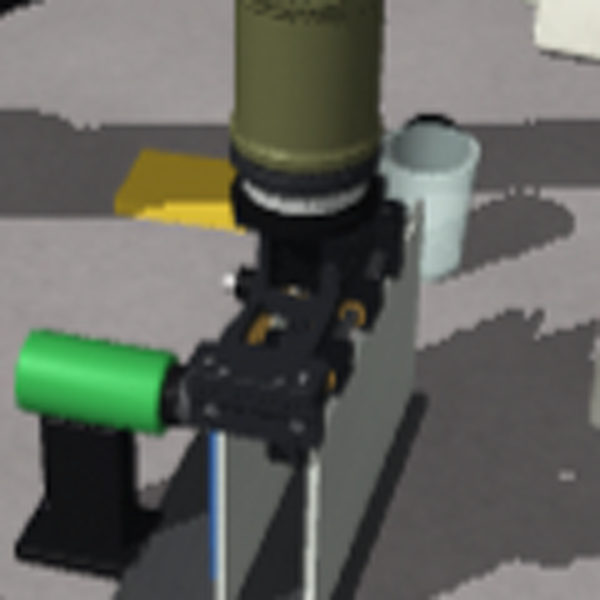

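The picture shows the gripper down in the gap at the bolt; the opening of 23.6 mm matches the head's flats and the grip is 40 N. I'll hold while the runner turns.

{"api": "play_rows", "payload": {
  "rows": [
    [[0,0,0,0,0,0],[0,0,0,0,0,0],[0,0,0,0,0,0],[0,0,0,0,0,0],[0,0,0,0,0,0],[0,0,0,0,0,0],[0,0,0,0,0,0],[0,0,0,0,0,0],[0,0,0,0,0,0],[0,0,0,0,0,0],[0,0,0,0,0,0],[0,0,0,0,0,0],[0,0,0,0,0,0],[0,0,0,0,0,0],[0,0,0,0,0,0],[0,0,0,0,0,0],[0,0,0,0,0,0],[0,0,0,0,0,0],[0,0,0,0,0,0],[0,0,0,0,0,0]]
  ]
}}

```text
clock: 14.22
tool_pos: [0.6117, 0.0868, 0.269]
eef_rot: [0.992, 0.125, -0.0, -0.001]
contact_force: [-0.9, 5.1, -1.1]
opening: 0.264
finger_force: 40.2
```

{"api": "play_rows", "payload": {
  "rows": [
    [[0,0,0,0,0,0],[0,0,0,0,0,0],[0,0,0,0,0,0],[0,0,0,0,0,0],[0,0,0,0,0,0],[0,0,0,0,0,0],[0,0,0,0,0,0],[0,0,0,0,0,0],[0,0,0,0,0,0],[0,0,0,0,0,0],[0,0,0,0,0,0],[0,0,0,0,0,0],[0,0,0,0,0,0],[0,0,0,0,0,0],[0,0,0,0,0,0],[0,0,0,0,0,0],[0,0,0,0,0,0],[0,0,0,0,0,0],[0,0,0,0,0,0],[0,0,0,0,0,0]]
  ]
}}

```text
clock: 15.88
tool_pos: [0.6117, 0.0867, 0.269]
eef_rot: [0.992, 0.125, -0.0, -0.001]
contact_force: [-0.9, 4.9, -1.0]
opening: 0.261
finger_force: 40.2
```

{"api": "play_rows", "payload": {
  "rows": [
    [[0,0,0,0,0,0],[0,0,0,0,0,0],[0,0,0,0,0,0],[0,0,0,0,0,0],[0,0,0,0,0,0],[0,0,0,0,0,0],[0,0,0,0,0,0],[0,0,0,0,0,0],[0,0,0,0,0,0],[0,0,0,0,0,0],[0,0,0,0,0,0],[0,0,0,0,0,0],[0,0,0,0,0,0],[0,0,0,0,0,0],[0,0,0,0,0,0],[0,0,0,0,0,0],[0,0,0,0,0,0],[0,0,0,0,0,0],[0,0,0,0,0,0],[0,0,0,0,0,0]]
  ]
}}

```text
clock: 17.55
tool_pos: [0.6117, 0.0867, 0.269]
eef_rot: [0.992, 0.125, -0.0, -0.001]
contact_force: [-0.8, 5.1, -1.8]
opening: 0.263
finger_force: 40.2
```

{"api": "play_rows", "payload": {
  "rows": [
    [[0,0,0,0,0,0],[0,0,0,0,0,0],[0,0,0,0,0,0],[0,0,0,0,0,0],[0,0,0,0,0,0],[0,0,0,0,0,0],[0,0,0,0,0,0],[0,0,0,0,0,0],[0,0,0,0,0,0],[0,0,0,0,0,0],[0,0,0,0,0,0],[0,0,0,0,0,0],[0,0,0,0,0,0],[0,0,0,0,0,0],[0,0,0,0,0,0],[0,0,0,0,0,0],[0,0,0,0,0,0],[0,0,0,0,0,0],[0,0,0,0,0,0],[0,0,0,0,0,0]]
  ]
}}

```text
clock: 19.22
tool_pos: [0.6117, 0.0867, 0.269]
eef_rot: [0.992, 0.125, -0.0, -0.001]
contact_force: [-1.4, 5.1, -0.3]
opening: 0.261
finger_force: 40.2
```

{"api": "play_rows", "payload": {
  "rows": [
    [[0,0,0,0,0,0],[0,0,0,0,0,0],[0,0,0,0,0,0],[0,0,0,0,0,0],[0,0,0,0,0,0],[0,0,0,0,0,0],[0,0,0,0,0,0],[0,0,0,0,0,0]]
  ]
}}

```text
clock: 19.88
tool_pos: [0.6117, 0.0867, 0.269]
eef_rot: [0.992, 0.125, -0.0, -0.001]
contact_force: [-0.6, 5.2, -2.5]
opening: 0.263
finger_force: 40.2
```

```bash
python3 -c "
from plant import *;from h import *
s=get_state();print(st(s),s['moment'],s['opening']*88)
d=snapshot('top'); a=load('top0')
cv2.imwrite('pics/m7.png',d['pixels'])
"
```

```text
(np.float64(19.88), array([0.6117, 0.0867, 0.269 ]), np.float64(14.42), array([-0.16,  0.86, -0.11,  1.7 ,  0.14,  0.6 , -1.66]), array([-0.6,  5.2, -2.5]), 40.1607973886712, 0.2632105740280309) [0.91446669 0.17708941 0.05167354] 23.162530514466717
```

View pics/m7.png

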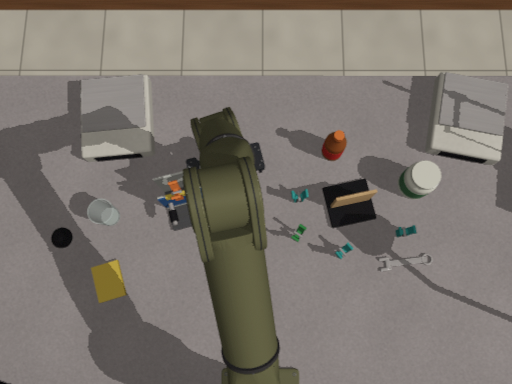

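The top view shows the clamp still on the tape (175,188), with the bottle (335,146), tub (422,180) and beaker (103,212) where they stood. The head has been gripped for over 7.4 s. Handing in.

```bash
python3 -c "
from plant import *
print(finish_job())"
```

```text
the job is handed in; nothing more can be done
None
```

I clipped the orange clamp onto the taped edge, then gripped the bolt head at 40 N for about 7.4 s, enough for a quarter turn at the stated runner speed (I couldn't read the nut angle), and handed in still holding it; the bottle, tub and beaker were not moved.

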